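# Clamp a bearing block in the drilling jig with the eccentric

## Task

Lay the aluminium bearing block flat in the drilling jig, between the side fence and the eccentric, and push it fully home against the end stop. Then swing the eccentric's red handle clockwise until its orange lobe bears on the block and clamps it with about 15 N (10 to 20 N is fine, never more than 30 N), and let go. Leave the other things on the bench where they are.

Things in the scene. Friction and masses are not known exactly. Their poses are not given: they have to be found in the camera images.
- block: Workpiece, aluminium bearing block, 0.3 to 0.5 kg: foot 90 x 56 x 22 mm (x, y, z), with a 30 x 30 mm square boss in its middle from 22 to 64 mm above the underside (dark bore in its y faces). Origin: centre of the underside, z up. Starts flat on the bench left or right of the jig. Either way round is right. Grip the boss with the fingertips 27 mm or more above the underside, to clear the jig.
- jig: Drilling jig fixed to the bench: plywood bed 190 x 200 x 12 mm. Origin on the bench under the centre of the seated block's foot; x towards the end stop (roughly away from the robot), y towards the side fence, z up. The block's long side lies along x; seated, its origin is at x = 0. Put down at y = -6 mm it touches neither fence nor eccentric.
- jig_bed (a point): Point on the bed's top (12 mm above the bench), above the jig's origin, jig's axes: a seated block's origin lies at its x and z.
- jig_stop (a point): Middle of the top edge of the end stop's face, jig x = +45 mm: a fixed steel bar across the far end, spanning y = -28 to +34 mm, 22 mm above the bed.
- jig_fence (a point): Nominal place of the fence's face, at jig y = +29 mm, 20 mm above the bed. The fence is a steel pad 80 mm long along x on two rubber buffers. It was set by hand: its real face stands up to 3.5 mm either way along y (not shown by this point). It yields 1 mm per 6 N, 8 mm at most.
- clamp: Eccentric clamp's pivot, across the block from the fence. Origin on the bed's top on the vertical turning axis, at jig x = +5, y = -55.5 mm; jig's axes. Carries an orange eccentric disc (radius 28 mm, centre 12 mm off the axis, 5 to 19 mm above the bed), a hub up to 24 mm and a dark arm up to 21 mm above the bed, and the red handle.
- cam (a joint): Turn of the eccentric, 0 to 2.6 rad, growing clockwise seen from above. The disc's edge stands 28 - 12 cos(angle) mm from the axis towards the fence. It slides the block across to the fence, meets it at 1.25 to 2.0 rad as the fence stands, then tightens by about 7 N per 0.1 rad. It drags the block towards the end stop.
- cam_axis (a point): Top of the hub on the turning axis, 24 mm above the bed. Turning takes 0.25 N m free (3.3 N at the handle); sliding the block across adds about 1 N, and each 10 N of clamping adds 4 to 5 N (read while turning slowly; twisting of the handle in a tight grip adds to the force). The eccentric stays where it is left, also when clamped.
- cam_handle (a point): Centre of the top of the red upright handle: cylinder 18 mm in diameter, 75 mm from the turning axis, top 70 mm above the bed, grippable over its upper 45 mm. At cam angle a it stands 20 degrees + a clockwise from jig +x about the axis (seen from above).
- vee: Bystander: dark steel vee block 70 x 50 x 44 mm, on the other side of the jig from the bearing block. Origin under its centre.
- mug: Bystander: black mug, 80 mm wide, 95 mm high.
- flask: Bystander: steel flask, 90 mm wide, 240 mm high.
- spray: Bystander: red can, 65 mm wide, 170 mm high.
- driver: Bystander: screwdriver lying on the bench.
- spanner: Bystander: steel spanner lying on the bench.
- tin: Bystander: yellow tin, 100 mm wide, 110 mm high.
There are look-alikes about, which are no part of the job. What is shaped like the block but blue, pink or purple is not meant.

How it is judged:
By the outcome, as a careful person would: the job done as asked, in the order asked, and still so for the second after the job is handed in, with the robot touching nothing.
It also fails if it takes over 72 s, if anything falls off the work surface, if the arm or the gripper's body presses on something with over 40 N, if the wrist force passes 120 N, or if a joint passes its speed limit or range.

## Robot

A 7-joint arm with a two-finger parallel gripper is mounted at the origin on the work surface. World frame = base frame: x ahead of the robot, y to its left, z up, the work surface at z = 0. Lengths are in m, angles in rad, forces in N, time in s.
With the tool pointing down it reaches from about 0.425 to 0.95 m from the base axis. Payload 16.7 kg.
Tool frame: the origin (TCP) lies at the very end of the fingers, on their centre line; the grasp point (between the pads) lies 19 mm behind it; z points along the fingers, y is the line along which they close (so a half turn about z gives the same grasp; the last joint's range is limited). The gripper opens to 94 mm and grips with 3 to 60 N. Pads are 16 mm wide; open, the fingers measure 119 mm over their backs; the gripper's body (75 mm by 177 mm) begins 78 mm behind the grasp point.
Start: joints at [1.141, 0.426, 0.074, 1.606, -0.034, 1.111, -0.067], TCP at [0.187, -0.649, 0.205] pointing down, gripper open.
Joint ranges: [-2.85, 2.85], [-0.5, 2.14], [-1.23, 1.37], [0.21, 2.46], [-1.02, 4.16], [0.16, 2.05], [-2.73, 2.73]. Speed limits (rad/s): [1.89, 1.89, 2.39, 2.39, 3.01, 3.01, 3.01].

## Interface

Orientations are given as a rotation vector (axis times angle).
In Python, from rig import ctrl gives the robot as it stands.
- The arm moves only by the tool servo_tool, never from a script. Its argument "moves" is text: rows parted by semicolons, each of 5 numbers parted by spaces: the shift along the tool's x, y, z each as a share of 20 mm, from -1 to 1, then the turn about the tool's z as a share of 6 degrees, from -1 to 1, then the opening in per cent of the stroke, from 0 (shut) to 100 (fully open). In form: dx dy dz yaw grip; .... A call has 1 to 20 rows; each row shifts and turns the commanded pose from where the row before left it, along the tool's axes as they then stand; what a row does not reach is not made up. A row lasts 1/12 s, in which the tool goes at most 41.7 mm and 7.16 degrees, less where a joint would pass 70% of its speed; a pose out of reach is approached as far as the arm can. A call with a number of a shift or a turn outside -1 to 1 is refused whole. A call with a gripper value outside its range is refused whole. The fingers move at their own pace and stop on an object; "force" is the grip in N (left out, the last holds). Time passes only in rows, so rows that do not move let the fingers close. It gives the time, the measured TCP pose, the force, the opening and the grip force at its end, in the units of the state.
- ctrl.sense(): the state, without advancing time (a new reading comes with each control period).
- ctrl.snapshot(name): name is "scene" or "top"; returns a dict with "pixels" (420x560x3 uint8, blue, green, red), "vertical_fov" (degrees; the focal length in pixels is half the picture's height over the tangent of half this angle, whatever the lens; pixels are square), "cx", "cy" (the principal point, pixels), "pose" (4x4, takes a point from camera to world coordinates). Camera axes: x right, y down, z forward; pixel columns grow to the right and rows downward; lengths in m; the calibration is good to about 2 mm. A picture is of the moment at which its call begins. There is no depth.
- ctrl.job_done(): hands the job in; it is judged then, once.
Trained networks look in a picture, given as the dict that the camera call returned (one of the last four; its "shot" number tells which), for a name from the list of things; names that differ only in an ending like _2 or _b are one class to them, and where a whole thing is asked for, a point or a joint stands for the part that bears it (a point fixed in the world has none). Each returns a list of dicts, best first, with "conf" (0 to 1); they miss things now and then, are a little off and sometimes report something else, mostly with a low value. They report only what shows in the picture. A call takes as long as a camera call. They do not tell look-alikes from the thing itself.
- ctrl.boxes_of(picture, label): "xy" ([column, row] as shares, 0 to 1, of the picture: columns of its width, rows of its height, amid what is visible of it).
- ctrl.trace(picture, label): "mask" (420x560 bool, what is visible of it) and "xy" ([column, row] as shares, 0 to 1, of the picture: columns of its width, rows of its height, amid what is visible of it).
The state is a dict: "clock": time; "joint_positions": joint angles; "dq": joint speeds; "joint_efforts": joint torques, N m; "eef_pos": TCP position; "ee_rot": TCP orientation; "wrist_force": force on the tool from outside, world axes, zero at the start; "ft_torque": the same for the moment, N m; "grip_width": finger opening in m; "grasp_force": force on a finger pad.
Only numpy, scipy, OpenCV 4.12 (cv2) and the standard library are available. Lean on these libraries where they do the work, as an engineer would, in place of code of your own. Each camera call takes 0.05 s, during which the arm holds its last target. There are 200 camera calls.

## Working session

There is one attempt and no reset: what is moved stays moved. The work goes in short steps, Python scripts to look and compute and a tool call to move; the robot and the scene stay as the last step left them, time stands still between calls to the robot, and variables do not carry over. Pictures are saved under pics/ and viewed, at most 10 in all, crops included, and the job is handed in when it is done.

Besides the shell and the picture viewer there is one more tool, called after "Call:" by a JSON object that holds its "method" and its "body". servo_tool: Moves the arm, as the interface text tells. Shift numbers are shares of 20 mm and turn numbers shares of 6 degrees, none past 1 either way. Its arguments: {"type":"object","properties":{"moves":{"type":"string"},"force":{"type":"number"}},"required":["moves"]}

```bash
ls; mkdir -p pics
cat > h.py <<'E'
import numpy as np, cv2
from rig import ctrl
def K(p):
    f=p["pixels"].shape[0]/2/np.tan(np.radians(p["vertical_fov"])/2); return f
def ray(p,u,v):
    f=K(p); T=np.array(p["pose"]); d=T[:3,:3]@np.array([(u-p["cx"])/f,(v-p["cy"])/f,1]); return T[:3,3],d
def at_z(p,u,v,z):
    o,d=ray(p,u,v); return o+d*(z-o[2])/d[2]
def proj(p,X):
    T=np.array(p["pose"]); c=T[:3,:3].T@(np.array(X)-T[:3,3]); f=K(p); return f*c[0]/c[2]+p["cx"],f*c[1]/c[2]+p["cy"]
E
python3 - <<'E'
from h import *
s=ctrl.sense(); print({k:np.round(v,3) for k,v in s.items()})
ims=[]
for n in ["top","scene"]:
    p=ctrl.snapshot(n); cv2.imwrite(f"pics/{n}0.png",p["pixels"]); print(n,p["vertical_fov"],p["cx"],p["cy"],np.round(p["pose"],3).tolist())
    for l in ["block","jig","jig_bed","jig_stop","jig_fence","clamp","cam_axis","cam_handle","vee","mug","flask","spray","tin"]:
        r=ctrl.boxes_of(p,l); 
        for q in r[:4]: 
            if q["conf"]>.15: print(l,round(q["conf"],2),np.round(np.array(q["xy"])*[560,420],1), end=' | ')
        print()
E
```

```text
pics
{'clock': np.float64(0.0), 'joint_positions': array([ 1.14 ,  0.427,  0.074,  1.607, -0.034,  1.111, -0.067]), 'dq': array([-0.001,  0.001,  0.   , -0.   ,  0.001,  0.   ,  0.   ]), 'joint_efforts': array([ 1.0000e-03, -9.3584e+01,  3.6670e+00, -4.5420e+01, -4.9000e-02,
        2.0000e-02,  0.0000e+00]), 'eef_pos': array([ 0.187, -0.648,  0.205]), 'ee_rot': array([-3.109, -0.439,  0.   ]), 'wrist_force': array([-0.313, -0.133,  0.15 ]), 'ft_torque': array([-0.002, -0.012,  0.005]), 'grasp_force': np.float64(0.0), 'grip_width': np.float64(0.094)}
top 54.45269347665235 276.8381411195314 211.38673122487498 [[-0.009, -0.996, 0.09, 0.421], [-1.0, 0.007, -0.031, 0.029], [0.03, -0.09, -0.995, 1.218], [0.0, 0.0, 0.0, 1.0]]
block 0.95 [372.4 282.8] | block 0.62 [371.  233.8] | block 0.62 [357.8 187.5] | block 0.61 [324.7 251.4] | 
jig 0.61 [251.8 203. ] | 
jig_bed 0.83 [253.9 201.9] | 
jig_stop 0.66 [252.3 203. ] | 
jig_fence 0.82 [250.5 202.2] | 
clamp 0.62 [272.6 200. ] | 
cam_axis 0.77 [273.6 200.6] | cam_axis 0.32 [346.1 141.2] | 
cam_handle 0.92 [272.  201.8] | cam_handle 0.38 [ 89.
[... 217 characters left out ...]
02.7910131056871 [[-0.77, 0.519, -0.371, 1.054], [0.638, 0.612, -0.467, 0.691], [-0.016, -0.596, -0.803, 1.223], [0.0, 0.0, 0.0, 1.0]]
block 0.92 [271.3 161.1] | block 0.69 [314.6 178.6] | block 0.66 [232.  144.7] | block 0.57 [202.3 173.8] | 
jig 0.95 [277.3 231.3] | 
jig_bed 0.64 [279.1 230.7] | 
jig_stop 0.55 [279.3 230.7] | jig_stop 0.24 [230.2 143.1] | 
jig_fence 0.67 [271.5 231.7] | 
clamp 0.73 [262.7 214.8] | 
cam_axis 0.91 [260.6 216.3] | 
cam_handle 0.73 [260.3 215. ] | cam_handle 0.5 [164.5 206.5] | 
vee 0.96 [338.5 278.5] | 
mug 0.78 [299.4 304.9] | mug 0.42 [260.5 215.4] | 
flask 0.61 [377.3 349.4] | 
spray 0.73 [145.2 119.2] | spray 0.61 [228.6 282. ] | 
tin 0.89 [150.4 162.6] |
```

View pics/top0.png

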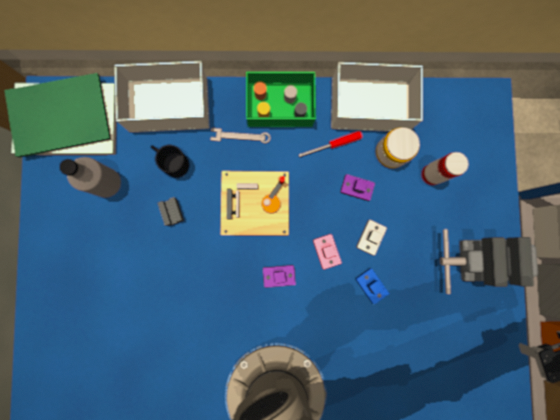

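Run:
```python
import cv2
a=cv2.imread("pics/scene0.png")[100:350,130:390]; cv2.imwrite("pics/scenec.png",cv2.resize(a,None,fx=2.4,fy=2.4,interpolation=2)[:600])
a=cv2.imread("pics/top0.png")[130:330,200:420]; cv2.imwrite("pics/topc.png",cv2.resize(a,None,fx=3,fy=3,interpolation=2))
```

```text
(no output)
```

View pics/scenec.png

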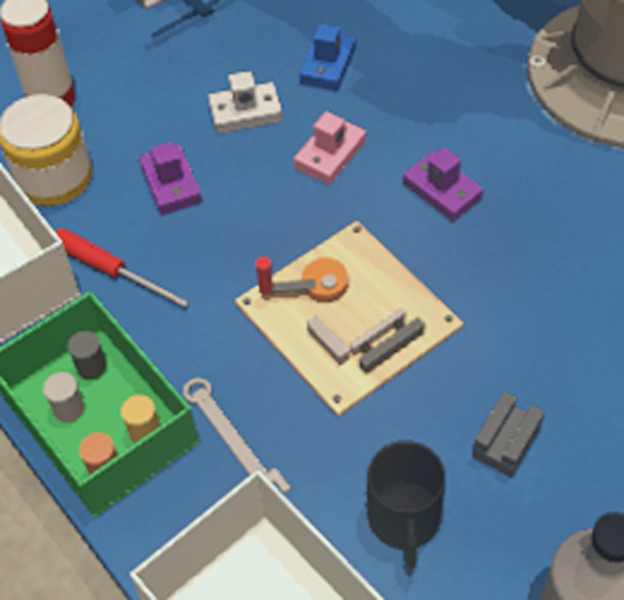

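View pics/topc.png

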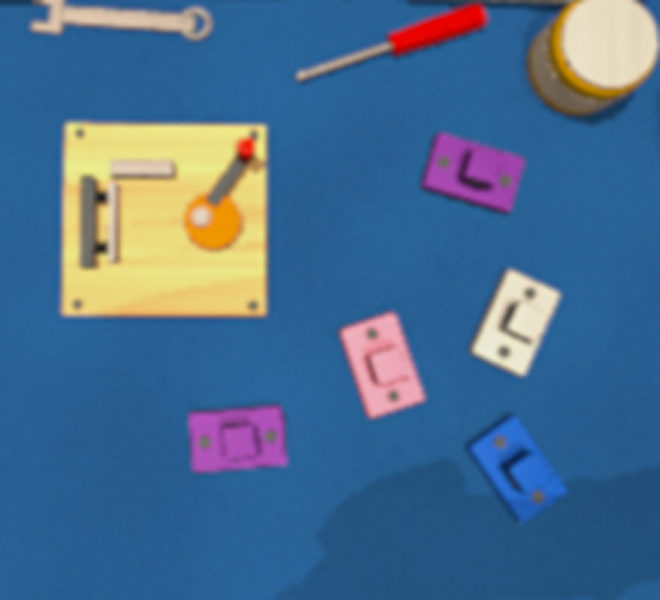

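The top view shows the plywood jig at about (254,203) and five block-shaped things: purple (358,187), purple (279,276), pink (327,252), blue (372,286) and pale grey (371,237). The grey one fits "aluminium". In the enlarged crops (topc (515,322), scenec (244,103)) it is the only uncoloured one, with a dark bore in the boss, so it is the block. Next I fit its pose and the jig's in both views.

```bash
cat > fit.py <<'E'
from h import *
from scipy.optimize import minimize
S=4
def sil(p,boxes,pose,roi):
    x,y,a=pose; c,s=np.cos(a),np.sin(a); x0,y0,w,h=roi
    m=np.zeros((h*S,w*S),np.float32)
    for (xa,xb,ya,yb,za,zb) in boxes:
        P=np.array([proj(p,[x+c*X-s*Y,y+s*X+c*Y,Z]) for X in(xa,xb) for Y in(ya,yb) for Z in(za,zb)])
        q=((P-[x0,y0]+.5)*S-.5).astype(np.float32); hull=cv2.convexHull(q)
        cv2.fillPoly(m,[np.round(hull*16).astype(np.int32)],1.0,shift=4)
    return cv2.resize(m,(w,h),interpolation=cv2.INTER_AREA)
def fit(views,boxes,x0):
    def cost(v):
        t=0
        for p,mask,roi in views:
            m=sil(p,boxes,v*[1,1,10] if False else v,roi); t+=np.abs(m-mask).sum()
        return t
    best=None
    for k in range(2):
        sx=np.array([x0]+[np.array(x0)+d for d in np.diag([.012,.012,.15])])
        r=minimize(cost,x0,method="Nelder-Mead",options=dict(initial_simplex=sx,xatol=1e-5,fatol=.01,maxiter=400)); x0=r.x
    return r.x,r.fun
BLK=[(-.045,.045,-.028,.028,0,.022),(-.015,.015,-.015,.015,.022,.064)]
def softmask(p,roi,kind):
    x0,y0,w,h=roi; im=cv2.cvtColor(p["pixels"][y0:y0+h,x0:x0+w].astype(np.float32)/255,cv2.COLOR_BGR2HSV) if 0 else p["pixels"][y0:y0+h,x0:x0+w].astype(np.float32)
    b,r=im[...,0],im[...,2]
    # redness minus blueness separates blue bench from neutral / wood
    d=(r-b); return d
E
python3 - <<'E'
from fit import *
P={n:ctrl.snapshot(n) for n in("top","scene")}
import pickle; pickle.dump(P,open("P0.pkl","wb"))
def mk(p,roi,hi=None):
    d=softmask(p,roi,0); bg=np.median(np.r_[d[0],d[-1],d[:,0],d[:,-1]])
    lo=bg; m=np.clip((d-lo)/((hi-lo)),0,1); return m
# block
def cen(p,uv,z): return at_z(p,*uv,z)
bt=cen(P["top"],(371.5,237),.022); jt=cen(P["top"],(254.5,203),.012); print("rough",bt,jt)
def run(name,rois,hi,boxes,x0):
    V=[]
    for n,roi in rois.items():
        m=mk(P[n],roi,hi); 
        # keep main component, fill holes
        b=(m>.5).astype(np.uint8); k,l,st,_=cv2.connectedComponentsWithStats(b); i=1+np.argmax(st[1:,4])
        c,_=cv2.findContours((l==i).astype(np.uint8),0,1); f=np.zeros_like(b); cv2.drawContours(f,c,-1,1,-1)
        core=cv2.erode(f,np.ones((3,3))); near=cv2.dilate(f,np.ones((3,3)))
        m=np.where(core>0,1,m*near).astype(np.float32); V.append((P[n],m,roi))
        cv2.imwrite(f"pics/m_{name}_{n}.png",cv2.resize(m*255,None,fx=4,fy=4))
    for sub in (V,V[:1],V[1:]):
        r,f=fit(sub,boxes,x0); print(name,np.round(r,4),round(np.degrees(r[2]),2),"cost",round(f,1),[round(float(v[1].sum())) for v in sub])
run("block",{"top":(350,215,44,46),"scene":(212,127,40,32)},0,BLK,[bt[0],bt[1],1.0-np.pi])
run("jig",{"top":(210,160,90,86),"scene":(220,185,110,95)},60,[(-.095,.095,-.1,.1,0,.012)],[jt[0],jt[1],0.02])
E
```

```text
rough [ 0.45156716 -0.2860435   0.022     ] [0.55552426 0.05815014 0.012     ]
block [ 0.4508 -0.2885 -0.4455] -25.53 cost 65.1 [696, 559]
block [ 0.4515 -0.2872 -3.6101] -206.84 cost 44.9 [696]
block [ 0.4511 -0.2887 -0.4429] -25.38 cost 12.8 [559]
jig [ 0.5559  0.0565 -0.0094] -0.54 cost 258.1 [4479, 4114]
jig [ 0.5569  0.0584 -0.0102] -0.59 cost 135.9 [4479]
jig [ 0.5555  0.0563 -0.0155] -0.89 cost 106.7 [4114][ WARN:0@1.852] global loadsave.cpp:1063 imwrite_ Unsupported depth image for selected encoder is fallbacked to CV_8U.
```

Run:
```python
from h import *
import pickle; P=pickle.load(open("P0.pkl","rb"))
t=P["top"]["pixels"][165:240,215:295]; s=P["scene"]["pixels"][195:265,235:315]
a=cv2.resize(t,(400,375),interpolation=2); b=cv2.resize(s,(400,350),interpolation=2)
o=np.zeros((375,800,3),np.uint8); o[:,:400]=a; o[:350,400:]=b
# overlay of jig features for guess: offset (ox,oy) of origin such that bed centre fit
cv2.imwrite("pics/jigc.png",o)
for n,roi in(("top",(255,185,30,35)),("scene",(235,195,50,40))):
    p=P[n]; x0,y0,w,h=roi; im=p["pixels"][y0:y0+h,x0:x0+w]; hsv=cv2.cvtColor(im,cv2.COLOR_BGR2HSV)
    m=((hsv[...,0]<16)&(hsv[...,0]>7)&(hsv[...,1]>170)); v,u=np.nonzero(m); print(n,"orange",u.mean()+x0,v.mean()+y0,m.sum())
for n,roi in(("top",(270,170,20,25)),("scene",(235,200,15,30))):
    p=P[n]; x0,y0,w,h=roi; im=p["pixels"][y0:y0+h,x0:x0+w].astype(int)
    m=(im[...,2]>120)&(im[...,1]<80); v,u=np.nonzero(m); print(n,"red",u.mean()+x0,v.mean()+y0,v.min()+y0,v.max()+y0,m.sum())
```

```text
top orange 271.0 196.66666666666666 9
scene orange 265.0 214.66666666666666 3
top red 281.69565217391306 179.65217391304347 177 183 23
scene red 239.66666666666666 213.62222222222223 208 222 45
```

View pics/jigc.png

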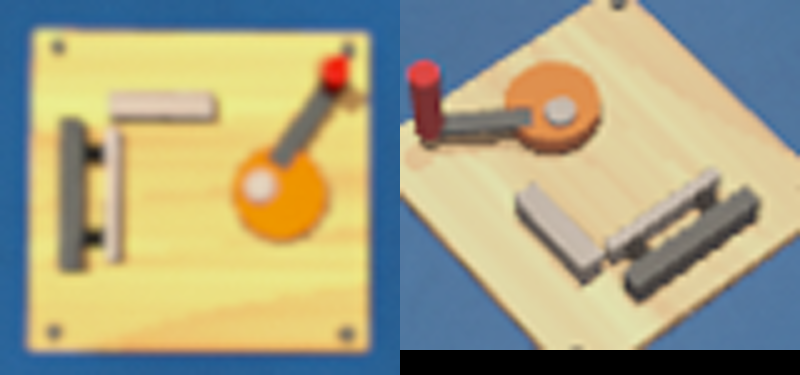

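Run:
```python
from h import *
import pickle; P=pickle.load(open("P0.pkl","rb"))
T=lambda x,y:(x/5+214.6,y/5+164.6)
S=lambda x,y:((x-400)/5+234.6,y/5+194.6)
a=np.radians(-.7); R=np.array([[np.cos(a),np.sin(a)],[-np.sin(a),np.cos(a)]])
for nm,n,q,z,c in [("hub","top",T(262,184),.036,(.5569,.0584)),("hub","scene",S(560,108),.036,(.5555,.0563)),
 ("handle","top",T(334,70),.082,(.5569,.0584)),("handle","scene",S(425,73),.082,(.5555,.0563)),
 ("stopL","top",T(109,114),.034,(.5569,.0584)),("stopR","top",T(215,114),.034,(.5569,.0584)),
 ("stopL","scene",S(583,277-6),.034,(.5555,.0563)),("stopR","scene",S(533,185),.034,(.5555,.0563)),("stopNearEdgeL","scene",S(603,258),.034,(.5555,.0563)),
 ("disc","top",T(281,194),.031,(.5569,.0584)),("disc","scene",S(552,100),.031,(.5555,.0563)),
 ("fenceface top","top",T(123,195),.032,(.5569,.0584))]:
    w=at_z(P[n],*q,z); print(nm,n,np.round(w[:2],4),"rel bed centre",np.round(R@(w[:2]-c)*1000,1))
```

```text
hub top [0.5573 0.0212] rel bed centre [  0.9 -37.2]
hub scene [0.5545 0.0206] rel bed centre [ -0.6 -35.7]
handle top [ 0.6164 -0.0195] rel bed centre [ 60.5 -77.2]
handle scene [ 0.6161 -0.0205] rel bed centre [ 61.6 -76. ]
stopL top [0.5992 0.1102] rel bed centre [41.7 52.3]
stopR top [0.5989 0.0484] rel bed centre [42.1 -9.5]
stopL scene [0.6127 0.1122] rel bed centre [56.6 56.6]
stopR scene [0.5985 0.0506] rel bed centre [43.  -5.2]
stopNearEdgeL scene [0.5991 0.1128] rel bed centre [42.9 57. ]
disc top [0.5519 0.0101] rel bed centre [ -4.4 -48.4]
disc scene [0.5524 0.0104] rel bed centre [ -2.6 -45.9]
fenceface top top [0.5518 0.1022] rel bed centre [-5.6 43.8]
```

Call:
{"method": "servo_tool", "body": {"moves": "0 0 0 -1 90;0 0 0 -1 90;0 0 0 -1 90;0 0 0 -1 90;0 0 0 -1 90;0 0 0 -1 90;0 0 0 -1 90;0 0 0 -1 90;1 0.18 0 0 90;1 0.18 0 0 90;1 0.18 0 0 90;1 0.18 0 0 90;1 0.18 0 0 90;1 0.18 0 0 90;1 0.18 0 0 90;1 0.18 0 0 90;1 0.18 0 0 90;1 0.18 0 0 90;1 0.18 0 0 90;1 0.18 0 0 90", "force": 25}}

```text
clock: 3.17
eef_pos: [0.3313, -0.4507, 0.2056]
ee_rot: [2.663, 1.667, 0.0]
wrist_force: [0.5, 0.1, -0.4]
grip_width: 0.0848
grasp_force: 0.0
```

Call:
{"method": "servo_tool", "body": {"moves": "1 0.18 0 0 90;1 0.18 0 0 90;1 0.18 0 0 90;1 0.18 0 0 90;1 0.18 0 0 90;1 0.18 0.5 0 90;1 0.18 0.5 0 90;1 0.18 0.5 0 90;1 0.18 0.5 0 90;0.5 0.09 0.5 0 90;0 0 0.5 0 90;0 0 0 0 90;0 0 0 0 90"}}

```text
clock: 4.25
eef_pos: [0.4438, -0.2963, 0.1452]
ee_rot: [-2.663, -1.665, 0.001]
wrist_force: [0.3, -0.4, 0.8]
grip_width: 0.0847
grasp_force: 0.0
```

```bash
cat >> h.py <<'E'
from scipy.spatial.transform import Rotation as Ro
def tofr(tx,ty,tz,yawx):
    "shares to reach world target, tool x at yawx deg; shift in present tool axes"
    s=ctrl.sense(); R=Ro.from_rotvec(s["ee_rot"]).as_matrix(); d=np.array([tx,ty,tz])-s["eef_pos"]
    th=np.degrees(np.arctan2(R[1,0],R[0,0])); print("clock",round(float(s["clock"]),2),"pos",np.round(s["eef_pos"],4),"xang",round(th,2),"F",np.round(s["wrist_force"],1),"grip",round(float(s["grip_width"]),4),round(float(s["grasp_force"]),1))
    print("shares xyz",np.round(R.T@d/.02,2),"yaw",round(-((yawx-th+180)%360-180)/6,2))
E
python3 -c "
from h import *
tofr(.4511,-.288,.033,64.5)"
```

```text
clock 4.25 pos [ 0.4438 -0.2963  0.1452] xang 64.04 F [ 0.3 -0.4  0.8] grip 0.0847 0.0
shares xyz [0.53 0.15 5.61] yaw -0.08
```

Call:
{"method": "servo_tool", "body": {"moves": "0.53 0.15 0.6 -0.08 90;0 0 1 0 90;0 0 1 0 90;0 0 1 0 90;0 0 1 0 90;0 0 0.6 0 90;0 0 0.4 0 90;0 0 0 0 30;0 0 0 0 0;0 0 0 0 0;0 0 0 0 0;0 0 0 0 0;0 0 0 0 0;0 0 0 0 0;0 0 0 0 0;0 0 0 0 0", "force": 25}}

```text
clock: 5.58
eef_pos: [0.4517, -0.2873, 0.0336]
ee_rot: [-2.656, -1.678, 0.0]
wrist_force: [-1.3, -0.4, 4.3]
grip_width: 0.0297
grasp_force: 25.0
```

Run:
```python
from h import *
tofr(.5517-.012,.0763-.006,.2,89.3)
p=ctrl.snapshot("scene"); cv2.imwrite("pics/g1.png",cv2.resize(p["pixels"][60:260,130:390],None,fx=2.5,fy=2.5))
```

```text
clock 5.58 pos [ 0.4517 -0.2873  0.0336] xang 64.56 F [-1.3 -0.4  4.3] grip 0.0297 25.0
shares xyz [18.04 -3.71 -8.32] yaw -4.12
```

View pics/g1.png

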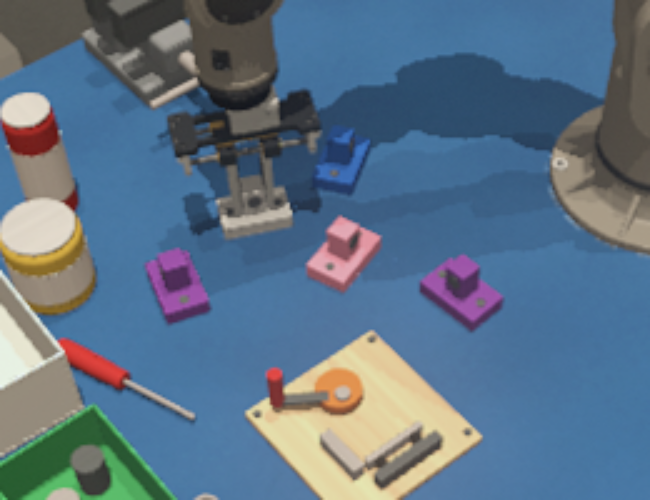

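The scene view shows both fingers on the boss of the grey block (crop (255,205)), width 29.7 mm at 25 N, so the grip is good. Now I lift and carry it.

Call:
{"method": "servo_tool", "body": {"moves": "0 0 -0.5 0 0;0 0 -1 0 0;0 0 -1 0 0;0 0 -1 0 0;0 0 -1 0 0;0 0 -1 -1 0;0 0 -0.4 -1 0;0 0 0 -1 0;0 0 0 -1 0;0.5 0.1 0 -0.12 0;0.8 0.2 0 0 0;0.8 0.2 0 0 0;0.8 0.2 0 0 0;0.8 0.2 0 0 0;0.8 0.2 0 0 0;0.8 0.2 0 0 0;0.8 0.2 0 0 0;0.8 0.2 0 0 0;0.8 0.2 0 0 0;0.8 0.2 0 0 0"}}

```text
clock: 7.3
eef_pos: [0.4959, -0.1163, 0.1516]
ee_rot: [-2.238, -2.204, 0.0]
wrist_force: [0.3, -0.3, -5.1]
grip_width: 0.03
grasp_force: 25.0
```

Call:
{"method": "servo_tool", "body": {"moves": "0.8 0.2 0 0 0;0.8 0.2 0 0 0;0.8 0.2 0 0 0;0.8 0.2 0 0 0;0.8 0.2 0 0 0;0.8 0.2 0 0 0;0.8 0.2 0 0 0;0.8 0.2 0 0 0;0.8 0.2 0 0 0;0.6 0.1 0 0 0;0.3 0 0 0 0;0 0 0 0 0;0 0 0 0 0;0 0 0 0 0"}}

```text
clock: 8.47
eef_pos: [0.5359, 0.0426, 0.1514]
ee_rot: [2.237, 2.206, -0.001]
wrist_force: [0.9, -1.1, -5.6]
grip_width: 0.0298
grasp_force: 25.0
```

Run:
```python
from fit import *
tofr(.5517-.012,.0763-.006,.0336+.013,89.3)
P={n:ctrl.snapshot(n) for n in("top","scene")}
import pickle; pickle.dump(P,open("P1.pkl","wb"))
a=cv2.resize(P["top"]["pixels"][150:250,210:310],(400,400),interpolation=2); b=cv2.resize(P["scene"]["pixels"][160:260,220:320],(400,400),interpolation=2)
cv2.imwrite("pics/pre.png",np.hstack([a,b]))
```

```text
clock 8.47 pos [0.5359 0.0426 0.1514] xang 89.21 F [ 0.9 -1.1 -5.6] grip 0.0298 25.0
shares xyz [1.39 0.17 5.24] yaw -0.01
```

View pics/pre.png

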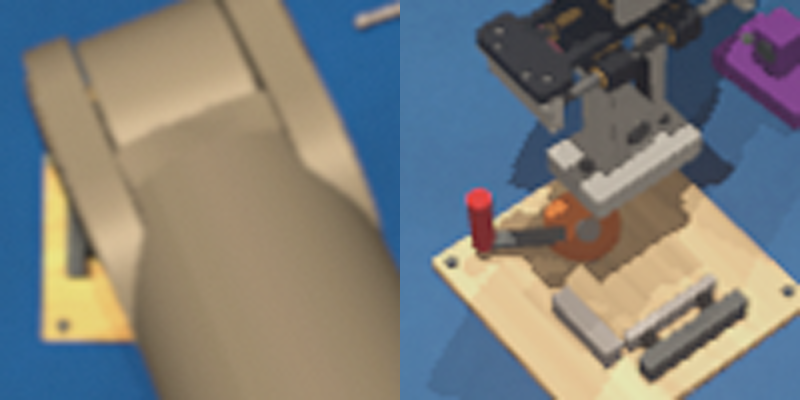

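The scene crop shows the block held level above the bed (foot at crop (640,165)). The top view is hidden by the arm. Lowering short of the stop.

Call:
{"method": "servo_tool", "body": {"moves": "0.7 0.1 0 0 0;0.67 0.07 0 0 0;0 0 0.8 0 0;0 0 1 0 0;0 0 1 0 0;0 0 1 0 0;0 0 0.7 0 0;0 0 0.4 0 0;0 0 0.2 0 0;0 0 0 0 0;0 0 0 0 0"}}

```text
clock: 9.48
eef_pos: [0.5403, 0.0709, 0.0501]
ee_rot: [2.235, 2.207, 0.001]
wrist_force: [0.8, -0.1, -4.2]
grip_width: 0.0296
grasp_force: 25.0
```

Run:
```python
from fit import *
tofr(.5517-.012,.0763-.0065,.0336+.012,89.3)
p=ctrl.snapshot("scene")
cv2.imwrite("pics/low.png",cv2.resize(p["pixels"][185:260,230:320],None,fx=7,fy=7,interpolation=2))
```

```text
clock 9.48 pos [0.5403 0.0709 0.0501] xang 89.27 F [ 0.8 -0.1 -4.2] grip 0.0296 25.0
shares xyz [-0.05 -0.03  0.23] yaw -0.01
```

View pics/low.png

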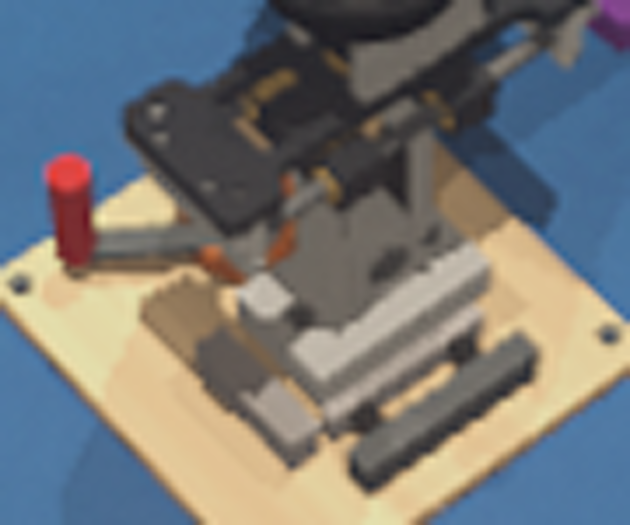

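The low view shows the foot (crop (400,310)) between the fence pad (410,370) and the eccentric, just short of the end stop (285,425), with clearance all round. Set down, then push.

Call:
{"method": "servo_tool", "body": {"moves": "-0.07 0 0.08 0 0;0 0 0.08 0 0;0 0 0.05 0 0;0 0 0.03 0 0;0 0 0 0 0;0 0 0 0 0"}}

```text
clock: 10.03
eef_pos: [0.5402, 0.0693, 0.0456]
ee_rot: [2.235, 2.207, 0.0]
wrist_force: [-4.1, -1.8, 11.0]
grip_width: 0.0299
grasp_force: 25.0
```

Call:
{"method": "servo_tool", "body": {"moves": "0 0.1 0 0 0;0 0.1 0 0 0;0 0.1 0 0 0;0 0.1 0 0 0;0 0 0 0 0"}}

```text
clock: 10.45
eef_pos: [0.5476, 0.0697, 0.0455]
ee_rot: [-2.235, -2.208, 0.001]
wrist_force: [-8.7, -0.4, 15.0]
grip_width: 0.0302
grasp_force: 25.0
```

Call:
{"method": "servo_tool", "body": {"moves": "0 0.05 -0.02 0 0;0 0.05 0 0 0;0 0 0 0 0"}}

```text
clock: 10.7
eef_pos: [0.5497, 0.0695, 0.0455]
ee_rot: [-2.235, -2.208, 0.001]
wrist_force: [-7.8, -1.0, 9.8]
grip_width: 0.0295
grasp_force: 25.0
```

Call:
{"method": "servo_tool", "body": {"moves": "0 0.05 0 0 0;0 0.05 0 0 0;0 0 0 0 0"}}

```text
clock: 10.95
eef_pos: [0.5509, 0.0696, 0.0455]
ee_rot: [-2.234, -2.207, 0.003]
wrist_force: [-11.9, 0.2, 15.7]
grip_width: 0.0299
grasp_force: 25.0
```

Call:
{"method": "servo_tool", "body": {"moves": "0 0.05 0 0 0;0 0.05 0 0 0;0 0 0 0 0"}}

```text
clock: 11.2
eef_pos: [0.551, 0.0695, 0.0455]
ee_rot: [-2.233, -2.206, 0.007]
wrist_force: [-26.4, 0.1, 28.9]
grip_width: 0.0298
grasp_force: 25.0
```

Call:
{"method": "servo_tool", "body": {"moves": "0 -0.04 -0.02 0 0;0 0 0 0 0;0 0 0 0 60;0 0 0 0 60;0 0 0 0 60;0 0 0 0 60;0 0 0 0 60;0 0 -1 0 60;0 0 -1 0 60;0 0 -1 -1 60;0 0 -1 -1 45;0 0 -0.5 -1 45;0 0 0 -1 45;0 0 0 -1 45;0 0 0 -1 45;0 0 0 -1 45;0 0 0 -1 45;0 0 0 -1 45;0 0 0 -0.5 45"}}

```text
clock: 12.78
eef_pos: [0.5532, 0.0692, 0.1355]
ee_rot: [0.902, 3.009, 0.0]
wrist_force: [0.0, 0.2, -0.5]
grip_width: 0.042
grasp_force: 0.0
```

```bash
python3 -c "
from h import *
tofr(.6175,-.0206,.050,146.2)"
```

```text
clock 12.78 pos [0.5532 0.0692 0.1355] xang 146.63 F [ 0.   0.2 -0.5] grip 0.042 0.0
shares xyz [-5.16 -1.98  4.27] yaw 0.07
```

Call:
{"method": "servo_tool", "body": {"moves": "-0.9 -0.35 0 0.07 45;-0.9 -0.35 0 0 45;-0.9 -0.35 0 0 45;-0.9 -0.35 0 0 45;-0.9 -0.33 0 0 45;-0.66 -0.25 0 0 45;0 0 0 0 45;0 0 0 0 45"}}

```text
clock: 13.45
eef_pos: [0.6165, -0.0217, 0.1353]
ee_rot: [-0.924, -3.002, -0.001]
wrist_force: [0.2, 0.5, 0.1]
grip_width: 0.042
grasp_force: 0.0
```

Run:
```python
from h import *
tofr(.6175,-.0206,.050,146.2)
for n in ("top","scene"):
    p=ctrl.snapshot(n); h=[round(q["conf"],2) for q in ctrl.boxes_of(p,"cam_handle")[:1]]; print(n,h)
    if n=="scene": S=p
im=S["pixels"][170:255,200:320].copy()
cv2.imwrite("pics/han.png",cv2.resize(im,None,fx=6,fy=6,interpolation=2))
```

```text
clock 13.45 pos [ 0.6165 -0.0217  0.1353] xang 145.77 F [0.2 0.5 0.1] grip 0.042 0.0
shares xyz [-0.01  0.07  4.26] yaw -0.07
top [0.82]
scene [0.97]
```

View pics/han.png

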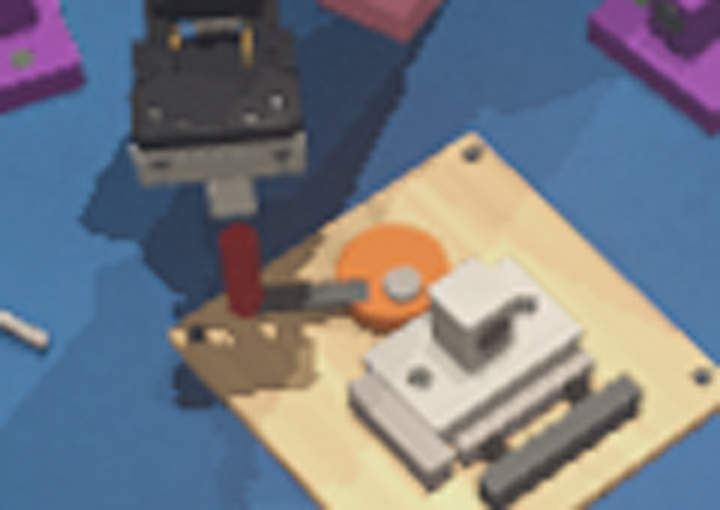

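The block lies flat against the stop (crop (470,350)), and the fingers are centred above the red handle (240,260). I lower over the handle and close loosely, so the tool does not twist it.

Call:
{"method": "servo_tool", "body": {"moves": "0 0.07 0.7 -0.07 45;0 0 1 0 45;0 0 1 0 45;0 0 0.9 0 45;0 0 0.6 0 45;0 0 0 0 23;0 0 0 0 23;0 0 0 0 23;0 0 0 0 23", "force": 5}}

```text
clock: 14.4
eef_pos: [0.6179, -0.0199, 0.0526]
ee_rot: [0.911, 3.005, 0.001]
wrist_force: [-0.2, -1.0, 0.1]
grip_width: 0.0221
grasp_force: 0.0
```

```bash
cat >> h.py <<'E'
AX=np.array([.5554,.0209])
def camst():
    s=ctrl.sense(); e=s["eef_pos"][:2]-AX; r=np.hypot(*e); ph=np.degrees(np.arctan2(e[1],e[0]))
    R=Ro.from_rotvec(s["ee_rot"]).as_matrix(); th=np.degrees(np.arctan2(R[1,0],R[0,0]))
    t=np.array([e[1],-e[0]])/r; F=s["wrist_force"]
    print("t",round(float(s["clock"]),2),"z",round(s["eef_pos"][2],4),"r",round(r*1e3,1),"cam",round(np.radians(-ph-20-.7),3),"yaw err",round((ph+180-th+180)%360-180,1),"Ftan",round(float(-F[:2]@t),1),"Frad",round(float(F[:2]@e/r),1),"Fz",round(F[2],1),"grip",round(float(s["grip_width"]),4),round(float(s["grasp_force"]),1))
E
python3 -c "
from h import *
camst()"
```

```text
t 14.4 z 0.0526 r 74.6 cam 0.218 yaw err 0.5 Ftan -1.0 Frad 0.4 Fz 0.1 grip 0.0221 0.0
```

Call:
{"method": "servo_tool", "body": {"moves": "0.02 -0.39 0 1 23;0.02 -0.39 0 1 23;0.02 -0.39 0 1 23;0.02 -0.39 0 1 23;0.02 -0.39 0 1 23;0.02 -0.39 0 1 23;0.02 -0.39 0 1 23;0 0 0 0 23"}}

```text
clock: 15.07
eef_pos: [0.5735, -0.0513, 0.0526]
ee_rot: [1.934, 2.474, 0.001]
wrist_force: [0.4, -0.5, 0.8]
grip_width: 0.0214
grasp_force: 0.0
```

```bash
python3 -c "
from h import *
camst()"
```

```text
t 15.07 z 0.0526 r 74.4 cam 0.963 yaw err 0.1 Ftan 0.3 Frad 0.6 Fz 0.8 grip 0.0214 0.0
```

Call:
{"method": "servo_tool", "body": {"moves": "0.01 -0.13 0 0.33 23;0.01 -0.13 0 0.33 23;0 -0.13 0 0.33 23;0 -0.13 0 0.33 23"}}

```text
clock: 15.4
eef_pos: [0.565, -0.0526, 0.0526]
ee_rot: [2.09, 2.342, 0.003]
wrist_force: [5.1, -1.0, 0.5]
grip_width: 0.0215
grasp_force: 2.3
```

Run:
```python
from h import *
camst()
p=ctrl.snapshot("scene")
cv2.imwrite("pics/cam1.png",cv2.resize(p["pixels"][170:255,200:320],None,fx=6,fy=6,interpolation=2))
```

```text
t 15.4 z 0.0526 r 74.2 cam 1.08 yaw err 0.9 Ftan 4.9 Frad 1.7 Fz 0.5 grip 0.0215 2.3
```

View pics/cam1.png

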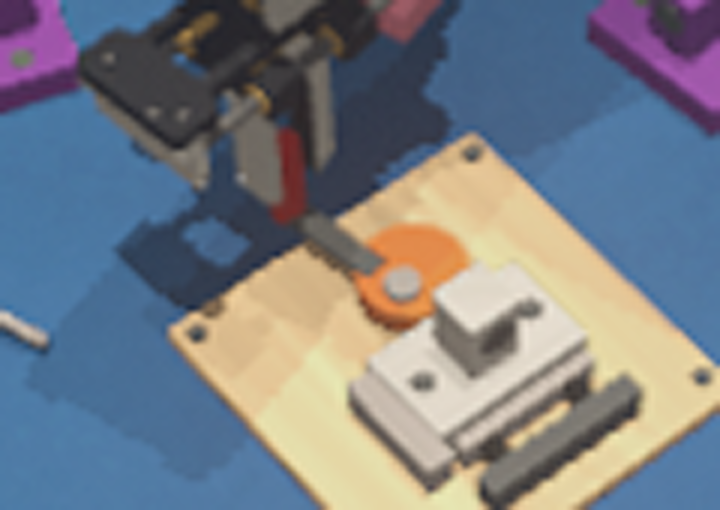

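The handle follows (crop (290,175)) and the block is still seated. I go on in small steps, reading the force after each.

Call:
{"method": "servo_tool", "body": {"moves": "0.01 -0.065 0 0.17 23;0 -0.065 0 0.17 23;0 -0.065 0 0.17 23;0 -0.065 0 0.17 23"}}

```text
clock: 15.78
eef_pos: [0.5597, -0.0531, 0.0525]
ee_rot: [2.172, 2.267, 0.003]
wrist_force: [4.7, -2.4, 2.9]
grip_width: 0.022
grasp_force: 2.4
```

Call:
{"method": "servo_tool", "body": {"moves": "0 -0.065 0 0.17 23;0 -0.065 0 0.17 23;0 -0.065 0 0.17 23;0 -0.065 0 0.17 23"}}

```text
clock: 16.12
eef_pos: [0.5545, -0.0532, 0.0525]
ee_rot: [2.252, 2.188, 0.003]
wrist_force: [4.4, -2.4, 2.8]
grip_width: 0.0218
grasp_force: 2.5
```

```bash
python3 -c "
from h import *
camst()"
```

```text
t 16.12 z 0.0525 r 74.1 cam 1.222 yaw err 0.9 Ftan 4.5 Frad 2.3 Fz 2.8 grip 0.0218 2.5
```

Call:
{"method": "servo_tool", "body": {"moves": "0 -0.065 0 0.17 23;0 -0.065 0 0.17 23;0 -0.065 0 0.17 23;0 -0.065 0 0.17 23"}}

```text
clock: 16.45
eef_pos: [0.5493, -0.0529, 0.0525]
ee_rot: [2.328, 2.106, 0.003]
wrist_force: [5.7, -2.3, 3.9]
grip_width: 0.0215
grasp_force: 2.5
```

```bash
python3 -c "
from h import *
camst()"
```

```text
t 16.45 z 0.0525 r 74.1 cam 1.293 yaw err 1.0 Ftan 5.9 Frad 1.8 Fz 3.9 grip 0.0215 2.5
```

Call:
{"method": "servo_tool", "body": {"moves": "0 -0.065 0 0.17 23;0 -0.065 0 0.17 23;0 -0.065 0 0.17 23;0 -0.065 0 0.17 23"}}

```text
clock: 16.78
eef_pos: [0.544, -0.0523, 0.0524]
ee_rot: [2.402, 2.022, 0.003]
wrist_force: [5.1, -2.8, 3.7]
grip_width: 0.0217
grasp_force: 2.5
```

```bash
python3 -c "
from h import *
camst()"
```

```text
t 16.78 z 0.0524 r 74.1 cam 1.363 yaw err 1.0 Ftan 5.4 Frad 2.0 Fz 3.7 grip 0.0217 2.5
```

Call:
{"method": "servo_tool", "body": {"moves": "0 -0.065 0 0.17 23;0 -0.065 0 0.17 23;0 -0.065 0 0.17 23"}}

```text
clock: 17.03
eef_pos: [0.5402, -0.0516, 0.0524]
ee_rot: [2.455, 1.957, 0.003]
wrist_force: [4.8, -2.4, 4.1]
grip_width: 0.0216
grasp_force: 2.5
```

```bash
python3 -c "
from h import *
camst()"
```

```text
t 17.03 z 0.0524 r 74.1 cam 1.416 yaw err 1.0 Ftan 5.2 Frad 1.4 Fz 4.1 grip 0.0216 2.5
```

Call:
{"method": "servo_tool", "body": {"moves": "0 -0.065 0 0.17 23;0 -0.065 0 0.17 23;0 -0.065 0 0.17 23"}}

```text
clock: 17.28
eef_pos: [0.5366, -0.0507, 0.0525]
ee_rot: [2.506, 1.891, 0.003]
wrist_force: [6.6, -2.8, 2.5]
grip_width: 0.0216
grasp_force: 3.2
```

```bash
python3 -c "
from h import *
camst()"
```

```text
t 17.28 z 0.0525 r 74.1 cam 1.467 yaw err 1.2 Ftan 7.0 Frad 1.0 Fz 2.5 grip 0.0216 3.2
```

Call:
{"method": "servo_tool", "body": {"moves": "0 -0.065 0 0.17 23;0 -0.065 0 0.17 23;0 -0.065 0 0.17 23"}}

```text
clock: 17.53
eef_pos: [0.5331, -0.0497, 0.0525]
ee_rot: [2.556, 1.823, 0.004]
wrist_force: [7.0, -4.1, 1.2]
grip_width: 0.022
grasp_force: 4.0
```

```bash
python3 -c "
from h import *
camst()"
```

```text
t 17.53 z 0.0525 r 74.1 cam 1.516 yaw err 1.5 Ftan 7.9 Frad 1.8 Fz 1.2 grip 0.022 4.0
```

Call:
{"method": "servo_tool", "body": {"moves": "0 -0.065 0 0.17 23;0 -0.065 0 0.17 23"}}

```text
clock: 17.7
eef_pos: [0.5307, -0.0489, 0.0525]
ee_rot: [2.588, 1.777, 0.004]
wrist_force: [7.4, -4.9, -0.4]
grip_width: 0.0217
grasp_force: 4.5
```

```bash
python3 -c "
from h import *
camst()"
```

```text
t 17.7 z 0.0525 r 74.0 cam 1.549 yaw err 1.6 Ftan 8.7 Frad 2.2 Fz -0.4 grip 0.0217 4.5
```

Call:
{"method": "servo_tool", "body": {"moves": "0 -0.065 0 0.17 23;0 -0.065 0 0.17 23;0 -0.065 0 0.17 23;0 -0.065 0 0.17 23"}}

```text
clock: 18.03
eef_pos: [0.5262, -0.0468, 0.0525]
ee_rot: [2.649, 1.684, 0.005]
wrist_force: [10.2, -4.1, -0.7]
grip_width: 0.025
grasp_force: 5.0
```

```bash
python3 -c "
from h import *
camst()"
```

```text
t 18.03 z 0.0525 r 73.7 cam 1.617 yaw err 1.8 Ftan 11.0 Frad -0.3 Fz -0.7 grip 0.025 5.0
```

Call:
{"method": "servo_tool", "body": {"moves": "0 0 0 0 23;0 0 0 0 23", "force": 15}}

```text
clock: 18.2
eef_pos: [0.5262, -0.0471, 0.0525]
ee_rot: [2.649, 1.684, 0.004]
wrist_force: [10.3, -6.5, -1.0]
grip_width: 0.0219
grasp_force: 5.6
```

```bash
python3 -c "
from h import *
camst()"
```

```text
t 18.2 z 0.0525 r 74.0 cam 1.615 yaw err 1.8 Ftan 12.0 Frad 1.9 Fz -1.0 grip 0.0219 5.6
```

The clamp force reads about 14 N by both angle and torque. Now I let go and retract.

Call:
{"method": "servo_tool", "body": {"moves": "0 0 0 0 45;0 0 0 0 45;0 0 0 0 45;0 0 0 0 45;0 0 0 0 45;0 0 -1 0 45;0 0 -1 0 45;0 0 -1 0 45;0 0 -1 0 45;0 0 -1 0 45;0 0 -1 0 45;-1 0 0 0 45;-1 0 0 0 45;-1 0 0 0 45;-1 0 0 0 45;-1 0 0 0 45;-1 0 0 0 45;0 0 0 0 45"}}

```text
clock: 19.7
eef_pos: [0.4709, -0.1581, 0.1714]
ee_rot: [2.656, 1.678, -0.002]
wrist_force: [0.1, -0.8, 0.8]
grip_width: 0.0427
grasp_force: 0.0
```

Run:
```python
from h import *
camst()
t=ctrl.snapshot("top"); p=ctrl.snapshot("scene")
a=cv2.resize(t["pixels"][160:245,210:305],(400,358),interpolation=2); b=cv2.resize(p["pixels"][175:260,225:320],(400,358),interpolation=2)
cv2.imwrite("pics/end.png",np.hstack([a,b]))
```

```text
t 19.7 z 0.1714 r 198.0 cam 1.65 yaw err 0.2 Ftan 0.4 Frad 0.7 Fz 0.8 grip 0.0427 0.0
```

View pics/end.png

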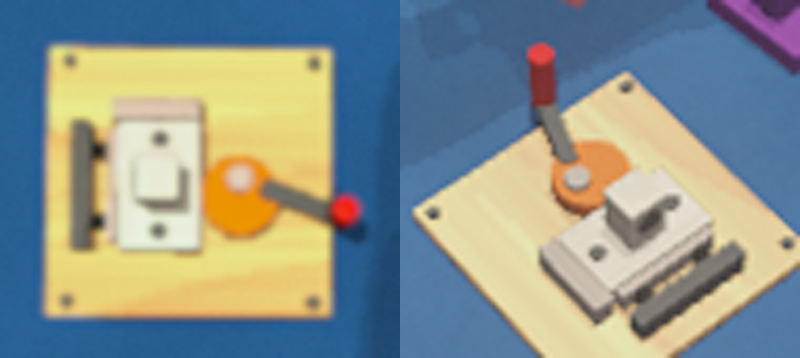

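The block is flat against the stop and the fence, and the lobe bears on it (top crop (205,190)). The arm is clear.

```bash
python3 -c "
from rig import ctrl
print(ctrl.job_done())"
```

```text
the job is handed in; nothing more can be done
None
```

The aluminium block is seated flat against the end stop and clamped by the eccentric at an estimated 14 N, worked out from the cam angle and handle force. The handle is released, the arm is clear, and the job was handed in at about 20 s; no verdict came back.

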